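# Turn the spice carousel to the red-lidded jar and hold it

### The arm

A 6-joint arm with a two-finger parallel gripper is mounted at the origin on the work surface. World frame = base frame: x ahead of the robot, y to its left, z up, the work surface at z = 0. Lengths are in mm, angles in degrees, forces in N, time in s.
With the tool pointing down it reaches from about 300 to 850 mm from the base axis. Payload 4.2 kg.
Tool frame: the origin (TCP) lies at the very end of the fingers, on their centre line; the grasp point (between the pads) lies 19 mm behind it; z points along the fingers, y is the line along which they close (so a half turn about z gives the same grasp; the last joint's range is limited). The gripper opens to 91 mm and grips with 3 to 60 N. Pads are 32 mm wide; open, the fingers measure 118 mm over their backs; the gripper's body (76 mm by 178 mm) begins 60 mm behind the grasp point.
Start: joints at [65.947, 18.312, 89.639, -0, 72.044, -1.146], TCP at [223.813, 529.67, 213.976] pointing down, gripper open.
Joint ranges: [-177.97, 177.97], [-48.28, 115.42], [12.27, 149.76], [-77.06, 257.06], [2.81, 150.46], [-146.56, 146.56]. Speed limits (degrees/s): [147.25, 147.25, 180, 180, 180, 180].

### API

Orientations are given as [roll, pitch, yaw] about the fixed x, y, z axes, in that order (R = Rz(yaw) Ry(pitch) Rx(roll)).
In Python, from workcell import env, eyes gives the robot as it stands.
- The arm moves only by the tool send_rows, never from a script. Its argument "targets" is text: rows parted by semicolons, each of 7 numbers parted by spaces: the shift along the tool's x, y, z in m, then the turn, a rotation vector about the tool's x, y, z in degrees, then the opening in per cent of the stroke, from 0 (shut) to 100 (fully open). A call has 1 to 12 rows; each row is the pose to reach, as a shift and turn from the pose commanded when the call began, along the tool's axes at that moment; what a row does not reach only later rows make up. A row lasts 1/12 s, in which the tool goes at most 41.7 mm and 7.16 degrees, less where a joint would pass 70% of its speed; a pose out of reach is approached as far as the arm can. A call with a gripper value outside its range is refused whole. The fingers move at their own pace and stop on an object; "grip_force" is the grip in N (left out, the last holds). Time passes only in rows, so rows that repeat a pose let the fingers close. It gives the time, the measured TCP pose, the force, the opening and the grip force at its end, in the units of the state.
- env.state(): the state, without advancing time (a new reading comes with each control period).
- eyes.grab_frame(name): name is "side" or "top" or "wrist"; returns a dict with "image" (400x640x3 uint8, blue, green, red), "fovy" (degrees; the focal length in pixels is half the picture's height over the tangent of half this angle, whatever the lens; pixels are square), "cx", "cy" (the principal point, pixels), "eye" and "attitude" of the camera in the world. Camera axes: x right, y up, looking along -z (the intrinsics and any distortion apply to the point x, -y, -z); pixel columns grow to the right and rows downward; lengths in mm; the calibration is good to about 2 mm. The wrist camera is an equidistant fisheye: a pixel r from the principal point sees the ray r / f radians off the axis. A picture is of the moment at which its call begins. There is no depth.
- env.job_done(): hands the job in; it is judged then, once.
The state is a dict: "time_s": time; "qpos": joint angles; "qvel": joint speeds; "effort": joint torques, N m; "ee_pos": TCP position; "ee_rot": TCP orientation; "force": force on the tool from outside, world axes, zero at the start; "torque": the same for the moment, N m; "gripper_width": finger opening in mm; "gripper_force": force on a finger pad.
Only numpy, scipy, OpenCV 4.12 (cv2) and the standard library are available. Lean on these libraries where they do the work, as an engineer would, in place of code of your own. Each camera call takes 0.05 s, during which the arm holds its last target. There are 200 camera calls.

### The job

Take the spice carousel by the black knob on top and turn it until the jar with the red lid stands squarely at the front, in line with the black arrowhead on the white tongue of its foot. Do not touch the jars or move anything else on the worktop. Finish still gripping the knob, holding the turntable still with the red-lidded jar at the front: do not let go.

Things in the scene. Friction and masses are not known exactly. Their poses are not given: they have to be found in the camera images.
- base: fixed white foot of the spice carousel, a disc 236 mm across, 10 mm high, under the turntable; origin on the turning axis at worktop height. Its -x axis is the carousel's front: there a white tongue 44 mm wide sticks out to 170 mm from the axis, with a black arrowhead on it pointing in at the turntable. Its place and yaw vary, so the front is not exactly towards the robot; it cannot move.
- mark (a point): point on the black arrowhead on top of the white tongue, 145 mm in front of the turning axis, 11 mm above the worktop; the direction from the turning axis to this point is the front
- knob: round black knob on the carousel's centre post, 36 mm across, 40 mm tall, fixed to the turntable, turning with it; origin at the centre of its underside, on the turning axis, 155 mm above the worktop (its top at 195 mm; the jars' lids end at 126 mm). Grip it from above across any diameter, pad centres about 177 mm above the worktop, and twist
- carousel (a joint): the turntable (wooden disc 250 mm across, six places, each with a wire hoop at half jar height that keeps its jar upright with 2 mm play): angle turned since the start, rad, 0 at the start, growing counterclockwise seen from above. Goes almost two full turns either way, needs 0.05 to 0.15 N m and stays where it is left
- jar_red: the marked jar, the only one with a bright red lid: spice jar, 46 mm across and 100 mm tall with a paper label, standing loose in its wire hoop in one of the carousel's six places, its axis 88 mm from the carousel's axis; origin at the centre of its underside, 26 mm above the worktop. At the start it is 40 to 180 degrees away from the front, either way
- jar_white: white-lidded spice jar, 46 mm across and 100 mm tall with a paper label, standing loose in its wire hoop in one of the carousel's six places, its axis 88 mm from the carousel's axis; origin at the centre of its underside, 26 mm above the worktop
- jar_black: black-lidded spice jar, 46 mm across and 100 mm tall with a paper label, standing loose in its wire hoop in one of the carousel's six places, its axis 88 mm from the carousel's axis; origin at the centre of its underside, 26 mm above the worktop
- jar_green: green-lidded spice jar, 46 mm across and 100 mm tall with a paper label, standing loose in its wire hoop in one of the carousel's six places, its axis 88 mm from the carousel's axis; origin at the centre of its underside, 26 mm above the worktop
- jar_yellow: yellow-lidded spice jar, 46 mm across and 100 mm tall with a paper label, standing loose in its wire hoop in one of the carousel's six places, its axis 88 mm from the carousel's axis; origin at the centre of its underside, 26 mm above the worktop
- jar_blue: blue-lidded spice jar, 46 mm across and 100 mm tall with a paper label, standing loose in its wire hoop in one of the carousel's six places, its axis 88 mm from the carousel's axis; origin at the centre of its underside, 26 mm above the worktop
- mug: bystander: pinkish mug, 80 mm across, 90 mm tall, on the worktop to the robot's right; origin at the centre of its underside
- bowl: bystander: green bowl, 150 mm across, 65 mm tall, right of the carousel; origin at the centre of its underside
- soap: bystander: green bottle, 60 mm across, 200 mm tall, beyond the carousel; origin at the centre of its underside
- oil: bystander: amber bottle with yellow cap, 64 mm across, 220 mm tall, beyond the carousel to the left; origin at the centre of its underside
- tin: bystander: tin can, 74 mm across, 110 mm tall, beyond the carousel; origin at the centre of its underside
- spatula: bystander: spatula lying on the worktop to the left of the carousel, about along x

How it is judged:
By the outcome, as a careful person would: the job done as asked, in the order asked, and still so for the second after the job is handed in, while the arm keeps its last pose, push and grip.
It also fails if it takes over 61 s, if anything falls off the work surface, if the arm or the gripper's body presses on something with over 40 N, if the wrist force passes 120 N, or if a joint passes its speed limit or range.

## Working session

There is one attempt and no reset: what is moved stays moved. The work goes in short steps, Python scripts to look and compute and a tool call to move; the robot and the scene stay as the last step left them, time stands still between calls to the robot, and variables do not carry over. Pictures are saved under pics/ and viewed, at most 10 in all, crops included, and the job is handed in when it is done.

Besides the shell and the picture viewer there is one more tool, called after "Request:" by a JSON object that holds its "name" and its "arguments". send_rows: Moves the arm, as the interface text tells. Its arguments: {"type":"object","properties":{"targets":{"type":"string"},"grip_force":{"type":"number"}},"required":["targets"]}

```bash
mkdir -p pics; ls; cat > h.py <<'E'
import numpy as np,cv2
from workcell import env,eyes
from scipy.spatial.transform import Rotation as R
def rot(a):
    a=np.array(a,float)
    return a if a.shape==(3,3) else R.from_euler('xyz',a,degrees=True).as_matrix()
def ray(f,u,v):
    F=200/np.tan(np.radians(f['fovy']/2)); x=(u-f['cx']);y=(v-f['cy'])
    if f.get('fish'):
        r=np.hypot(x,y);t=r/F;d=np.array([x/r*np.sin(t),-y/r*np.sin(t),-np.cos(t)])
    else: d=np.array([x/F,-y/F,-1])
    return rot(f['attitude'])@d
def plane(f,u,v,z):
    d=ray(f,u,v);e=np.array(f['eye']);return e+d*(z-e[2])/d[2]
E
python3 - <<'E'
from h import *
for n in ('top','side'):
    f=eyes.grab_frame(n);cv2.imwrite(f'pics/{n}1.png',f['image']);print({k:v for k,v in f.items() if k!='image'})
print(env.state())
E
```

```text
pics
{'fovy': 55.98471647922, 'cx': 318.6412809205697, 'cy': 200.58953438730776, 'eye': array([ 399.02091031,  -19.4319029 , 1126.27982144]), 'attitude': array([ 12.00769813,   0.27960082, -91.08881416])}
{'fovy': 48.44443980119938, 'cx': 323.60684373775814, 'cy': 199.86293052996066, 'eye': array([  331.10937305, -1094.69643242,   792.19732894]), 'attitude': array([ 58.33927964,   0.4797158 , -14.73949207])}
{'time_s': 0.1, 'qpos': array([ 6.59457488e+01,  1.83470624e+01,  8.96993625e+01, -5.12452453e-04,
        7.20427778e+01, -1.14467712e+00]), 'qvel': array([-0.06426081, -0.03821188, -0.15970689,  0.01555154, -0.12612624,
        0.04428146]), 'effort': array([-7.03416135e-04, -4.13328910e+01, -2.32510597e+01,  7.27983378e-02,
        4.22100176e-02, -5.47988475e-05]), 'ee_pos': array([223.64343853, 529.24091274, 213.21388753]), 'ee_rot': array([-1.79910805e+02, -1.29486067e-03,  1.57090583e+02]), 'force': array([0.36630214, 0.99189665, 0.0588006 ]), 'torque': array([-0.05582627, -0.0223951 , -0.0064411 ]), 'gripper_force': 0.0, 'gripper_width': 91.46294264498604}
```

View pics/top1.png

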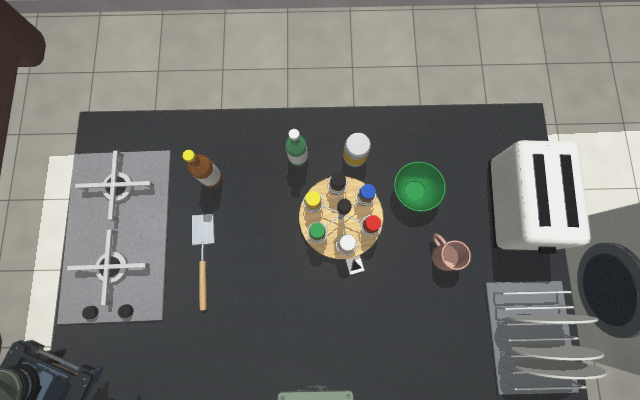

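View pics/side1.png

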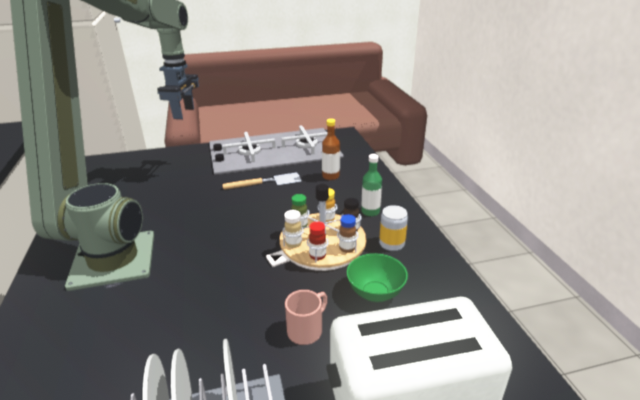

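The top view shows the knob at (344,206), the red lid at (372,223) and the tongue with its arrowhead at about (355,265). The side view agrees: knob at (322,190), red lid at (317,230). Next I measure these points.

```bash
python3 - <<'E'
from h import *
f=eyes.grab_frame('top');im=f['image'];h=cv2.cvtColor(im,cv2.COLOR_BGR2HSV)
def blob(m,box):
    u0,v0,u1,v1=box;k=np.zeros_like(m);k[v0:v1,u0:u1]=m[v0:v1,u0:u1]
    n,l,s,c=cv2.connectedComponentsWithStats(k)
    i=1+np.argmax(s[1:,4]);return c[i],s[i]
H,S,V=cv2.split(h)
red=(((H<6)|(H>174))&(S>170)&(V>120)).astype(np.uint8)
blu=((H>105)&(H<125)&(S>150)&(V>70)).astype(np.uint8)
grn=((H>55)&(H<80)&(S>130)&(V>60)).astype(np.uint8)
yel=((H>22)&(H<33)&(S>190)&(V>150)).astype(np.uint8)
blk=((V<60)).astype(np.uint8)
L={}
for n,m,b,z in (('red',red,(355,205,390,240),126),('blu',blu,(355,180,380,205),126),('grn',grn,(300,218,330,245),126),('yel',yel,(300,188,325,212),126),('knob',blk,(334,197,354,217),195),('tongue',((V>150)&(S<40)).astype(np.uint8),(340,257,370,280),11)):
    c,s=blob(m,b);p=plane(f,*c,z);L[n]=p;print(n,c.round(1),s,p.round(1))
cv2.imwrite('pics/crop1.png',cv2.resize(im[165:285,285:400],None,fx=5,fy=5,interpolation=cv2.INTER_CUBIC))
c=(L['blu']+L['grn'])/2;print('centre',c)
for n in L: d=(L[n]-c)[:2];print(n,np.hypot(*d).round(1),np.degrees(np.arctan2(d[1],d[0])).round(1))
s=env.state();print(s['ee_pos'],s['ee_rot'],s['qpos'])
E
```

```text
red [372.7 222.7] [365 215  16  16 180] [ 548.4 -162.5  126. ]
blu [367.8 190.8] [361 184  15  15 163] [ 636.3 -153.4  126. ]
grn [316.8 230.2] [310 223  15  15 162] [531.1 -12.  126. ]Traceback (most recent call last):
  File "<stdin>", line 15, in <module>
  File "<stdin>", line 6, in blob
    return _wrapfunc(a, 'argmax', axis=axis, out=out, **kwds)
    return bound(*args, **kwds)
ValueError: attempt to get argmax of an empty sequence
```

```bash
cat > m.py <<'E'
from h import *
def blob(m,box):
    u0,v0,u1,v1=box;k=np.zeros(m.shape,np.uint8);k[v0:v1,u0:u1]=m[v0:v1,u0:u1]
    n,l,s,c=cv2.connectedComponentsWithStats(k)
    if n<2:return None,None
    i=1+np.argmax(s[1:,4]);return c[i],s[i]
def masks(im):
    H,S,V=cv2.split(cv2.cvtColor(im,cv2.COLOR_BGR2HSV))
    return dict(red=((H<6)|(H>174))&(S>170)&(V>120),blu=(H>105)&(H<125)&(S>150)&(V>70),grn=(H>55)&(H<80)&(S>130)&(V>60),
      yel=(H>22)&(H<33)&(S>200)&(V>130),blk=V<60,wht=(V>150)&(S<40))
E
python3 - <<'E'
from m import *
f=eyes.grab_frame('top');im=f['image'];M=masks(im)
cv2.imwrite('pics/crop1.png',cv2.resize(im[165:285,285:400],None,fx=5,fy=5,interpolation=cv2.INTER_CUBIC))
L={}
for n,m,b,z in (('red','red',(355,205,390,240),126),('blu','blu',(355,180,380,205),126),('grn','grn',(300,218,330,245),126),('yel','yel',(300,188,325,212),126),('knob','blk',(334,197,354,217),195),('tongue','wht',(340,257,370,280),11)):
    c,s=blob(M[m],b)
    if c is None: print(n,'none');continue
    p=plane(f,*c,z);L[n]=p;print(n,c.round(1),s,p.round(1))
c=(L['blu']+L['grn'])/2;print('centre',c)
for n in L: d=(L[n]-c)[:2];print(n,np.hypot(*d).round(1),np.degrees(np.arctan2(d[1],d[0])).round(1))
s=env.state();print(s['ee_pos'],s['ee_rot'],s['qpos'])
E
```

```text
red [372.8 222.7] [366 215  15  16 179] [ 548.4 -162.6  126. ]
blu [367.8 190.9] [361 184  15  15 165] [ 636.3 -153.4  126. ]
grn [316.8 230. ] [310 223  15  15 164] [531.6 -12.1 126. ]
yel none
knob [343.6 209.4] [338 202  13  12  58] [573.3 -81.  195. ]
tongue [354.4 264.5] [346 257  18  17 160] [ 443.3 -119.2   11. ]
centre [583.9562735  -82.71173752 126.        ]
red 87.5 -114.0
blu 87.9 -53.5
grn 87.9 126.5
knob 10.8 170.6
tongue 145.3 -165.4
[223.68592448 529.41120088 213.47745506] [-1.79943958e+02  5.09243153e-04  1.57097231e+02] [ 6.59494697e+01  1.83358132e+01  8.96771162e+01 -1.71527189e-03
  7.20430915e+01 -1.14723176e+00]
```

View pics/crop1.png

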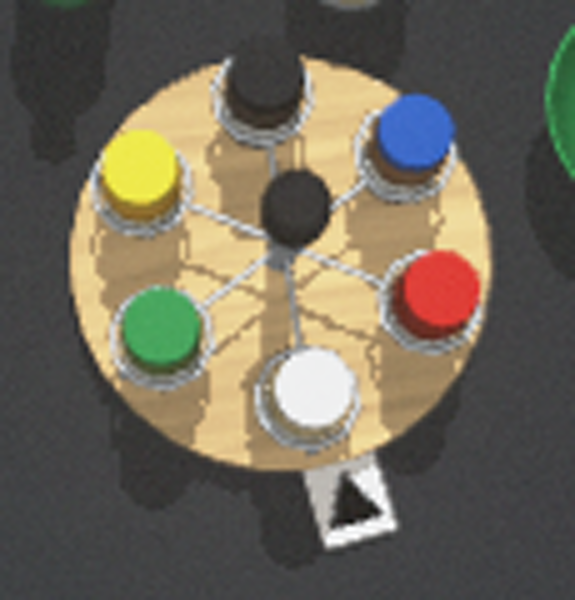

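The crop shows the knob top at about (344,205) in full-frame pixels, with the arrowhead on the tongue clear. The axis is near (584, -83), the front is at about -165.4° and the red jar at -114°, so the turn is about 51° clockwise. I'm moving above the knob.

Request:
{"name": "send_rows", "arguments": {"targets": "-0.012 -0.009 -0.01 0 0 0 100; -0.036 -0.027 -0.02 0 0 0 100; -0.06 -0.045 -0.03 0 0 0 100; -0.084 -0.063 -0.04 0 0 0 100; -0.108 -0.081 -0.04 0 0 0 100; -0.132 -0.099 -0.04 0 0 0 100; -0.156 -0.117 -0.04 0 0 0 100; -0.18 -0.135 -0.04 0 0 0 100; -0.204 -0.153 -0.04 0 0 0 100; -0.228 -0.171 -0.04 0 0 0 100; -0.252 -0.189 -0.04 0 0 0 100; -0.276 -0.207 -0.04 0 0 0 100"}}

```text
time_s: 1.2
ee_pos: [397.9, 229.4, 254.6]
ee_rot: [180.0, 0.0, 157.1]
force: [1.3, 0.5, -0.1]
gripper_width: 90.9
gripper_force: 0.0
```

Request:
{"name": "send_rows", "arguments": {"targets": "-0.024 -0.018 0 0 0 5 100; -0.048 -0.036 0 0 0 10 100; -0.072 -0.054 0 0 0 15 100; -0.096 -0.072 0 0 0 20 100; -0.12 -0.09 0 0 0 25 100; -0.144 -0.108 0 0 0 30 100; -0.168 -0.126 0 0 0 35 100; -0.192 -0.144 0 0 0 40 100; -0.216 -0.162 0 0 0 45 100; -0.24 -0.18 0 0 0 49 100; -0.264 -0.198 0 0 0 49 100; -0.28 -0.21 0 0 0 49 100"}}

```text
time_s: 2.2
ee_pos: [574.2, -74.0, 254.3]
ee_rot: [180.0, 0.1, 108.0]
force: [-0.3, 0.2, 1.1]
gripper_width: 91.1
gripper_force: 0.0
```

```bash
python3 - <<'E'
from m import *
s=env.state();print(s['time_s'],s['ee_pos'],s['ee_rot'],s['qpos'])
f=eyes.grab_frame('wrist');cv2.imwrite('pics/w1.png',f['image']);print({k:v for k,v in f.items() if k!='image'})
E
```

```text
2.2 [574.18300629 -74.01138447 254.34234904] [1.79988779e+02 7.25885713e-02 1.07987829e+02] [-8.44825571e+00  1.73990073e+01  8.51238804e+01 -6.14749224e-02
  7.74347553e+01 -2.64227397e+01]
{'fovy': 65.70646984690485, 'cx': 319.2239662857086, 'cy': 199.16840023469317, 'eye': array([553.19986796, -11.44950372, 425.43365327]), 'attitude': array([-13.60251266,  -0.03190012,  18.00412908])}
```

View pics/w1.png

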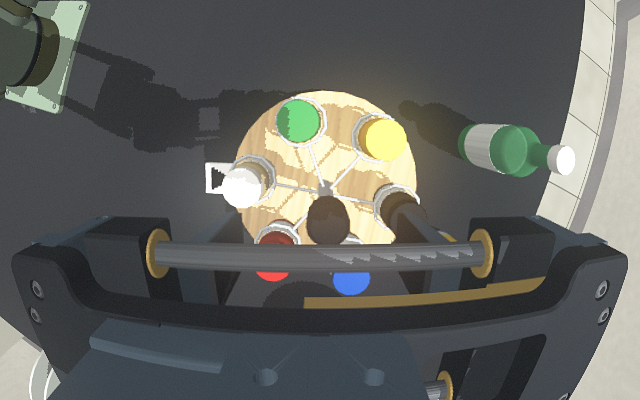

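The wrist view shows the knob centred near (328,217), the tongue at about (215,178) and the green lid at (298,121). The red lid is partly hidden behind the gripper at about (272,270).

```bash
python3 - <<'E'
from m import *
f=eyes.grab_frame('wrist');f['fish']=1;im=f['image'];M=masks(im)
c,s=blob(M['blk'],(300,190,355,243));print(c,s)
ys,xs=np.nonzero(M['blk'][197:240,303:353]);print(np.ptp(xs),xs.min()+303,ys.min()+197)
for u,v in (c,(328,217)): print('knob top',plane(f,u,v,195).round(1))
for n,b in (('grn',(270,95,330,150)),('yel',(350,110,412,165))):
    q,s=blob(M[n],b); print(n,q,s,plane(f,*q,126) if q is not None else '')
# axis from turntable disc? front direction via arrow in top & side
f=eyes.grab_frame('side');k=f['image'];
cv2.imwrite('pics/crop2.png',cv2.resize(k[180:280,250:380],None,fx=6,fy=6,interpolation=cv2.INTER_CUBIC))
E
```

```text
None NoneTraceback (most recent call last):
  File "<stdin>", line 4, in <module>
    return _methods._ptp(a, axis=axis, out=out, **kwargs)
           ~~~~~~~~~~~~~^^^^^^^^^^^^^^^^^^^^^^^^^^^^^^^^^
    umr_maximum(a, axis, None, out, keepdims),
    ~~~~~~~~~~~^^^^^^^^^^^^^^^^^^^^^^^^^^^^^^
ValueError: zero-size array to reduction operation maximum which has no identity
```

```bash
python3 - <<'E'
from m import *
f=eyes.grab_frame('wrist');f['fish']=1;im=f['image'];M=masks(im)
V=cv2.cvtColor(im,cv2.COLOR_BGR2HSV)[:,:,2]
print(im[217,328],im[217,295])
c,s=blob(V<95,(300,190,355,241));print(c,s)
for u,v in (c,(328,217)) if c is not None else ((328,217),): print('knob top',plane(f,u,v,195).round(1))
for n,b in (('grn',(270,95,330,150)),('yel',(350,110,412,165))):
    q,s=blob(M[n],b); print(n,q,s,plane(f,*q,126) if q is not None else '')
E
```

```text
[66 82 95] [207 248 254]
[326.17448405 230.72420263] [307 206  42  35 533]
knob top [583.7 -87.  195. ]
knob top [581.5 -75.9 195. ]
grn None None 
yel None None
```

Request:
{"name": "send_rows", "arguments": {"targets": "-0.0116 0.0065 0 0 0 0 100; -0.0116 0.0065 0.02 0 0 0 100; -0.0116 0.0065 0.04 0 0 0 100; -0.0116 0.0065 0.06 0 0 0 100; -0.0116 0.0065 0.08 0 0 0 100; -0.0116 0.0065 0.09 0 0 0 80; -0.0116 0.0065 0.096 0 0 0 60; -0.0116 0.0065 0.096 0 0 0 60; -0.0116 0.0065 0.096 0 0 0 60; -0.0116 0.0065 0.096 0 0 0 60", "grip_force": 5}}

```text
time_s: 3.18
ee_pos: [584.2, -79.8, 159.4]
ee_rot: [179.9, 0.1, 108.1]
force: [-0.2, -1.0, 0.6]
gripper_width: 60.9
gripper_force: 0.0
```

```bash
python3 - <<'E'
from m import *
f=eyes.grab_frame('wrist');cv2.imwrite('pics/w2.png',f['image']);print(f['eye'],f['attitude'],env.state()['ee_pos'],env.state()['force'])
E
```

```text
[562.73135482 -17.42110201 330.42969387] [-13.5857341   -0.14864399  18.1231908 ] [584.17688095 -79.86960024 159.30440594] [0.33580851 0.27598641 1.04959656]
```

View pics/w2.png

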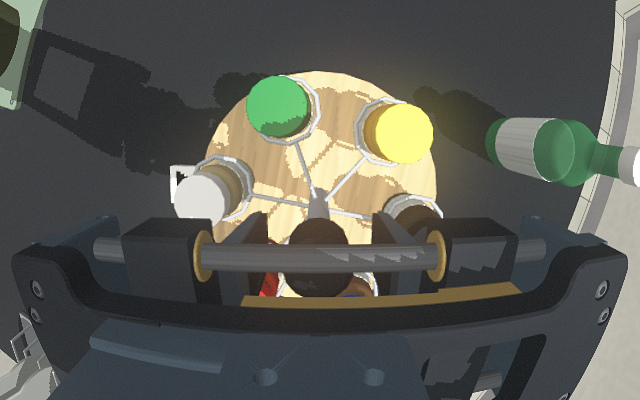

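The knob sits centred between the fingers (u≈319, fingers at 263 and 375). I'll make a small shift along tool x and close.

Request:
{"name": "send_rows", "arguments": {"targets": "-0.003 0 0 0 0 0 60; -0.003 0 0 0 0 0 40; -0.003 0 0 0 0 0 30; -0.003 0 0 0 0 0 30; -0.003 0 0 0 0 0 30; -0.003 0 0 0 0 0 30; -0.003 0 0 0 0 0 30; -0.003 0 0 0 0 0 30; -0.003 0 0 0 0 0 30", "grip_force": 25}}

```text
time_s: 3.98
ee_pos: [584.3, -82.8, 158.1]
ee_rot: [-180.0, 0.0, 108.1]
force: [-1.1, -0.5, 1.7]
gripper_width: 35.5
gripper_force: 25.0
```

Request:
{"name": "send_rows", "arguments": {"targets": "0 0 0 0 0 0 30; 0 0 0 0 0 0 30; 0 0 0 0 0 0 30"}}

```text
time_s: 4.23
ee_pos: [584.3, -82.8, 158.1]
ee_rot: [-180.0, 0.0, 108.1]
force: [-1.6, -1.8, 2.5]
gripper_width: 35.4
gripper_force: 25.0
```

Gripped with almost no side load. Turning 51° clockwise, which is positive about tool z.

Request:
{"name": "send_rows", "arguments": {"targets": "0 0 0 0 0 1 25; 0 0 0 0 0 3 25; 0 0 0 0 0 6 25; 0 0 0 0 0 9 25; 0 0 0 0 0 12 25; 0 0 0 0 0 15 25; 0 0 0 0 0 18 25; 0 0 0 0 0 21 25; 0 0 0 0 0 24 25; 0 0 0 0 0 26 25; 0 0 0 0 0 27 25; 0 0 0 0 0 27 25"}}

```text
time_s: 5.23
ee_pos: [585.0, -82.8, 158.1]
ee_rot: [179.9, -0.0, 81.1]
force: [1.7, -1.2, 1.7]
gripper_width: 35.2
gripper_force: 25.0
```

Request:
{"name": "send_rows", "arguments": {"targets": "0 0 0 0 0 1 25; 0 0 0 0 0 3 25; 0 0 0 0 0 6 25; 0 0 0 0 0 9 25; 0 0 0 0 0 12 25; 0 0 0 0 0 15 25; 0 0 0 0 0 18 25; 0 0 0 0 0 21 25; 0 0 0 0 0 23 25; 0 0 0 0 0 24 25; 0 0 0 0 0 24 25; 0 0 0 0 0 24 25"}}

```text
time_s: 6.23
ee_pos: [585.5, -83.0, 158.1]
ee_rot: [179.9, -0.1, 57.1]
force: [5.3, -1.8, -0.2]
gripper_width: 35.8
gripper_force: 25.0
```

```bash
python3 - <<'E'
from m import *
T=eyes.grab_frame('top');W=eyes.grab_frame('wrist');S=eyes.grab_frame('side')
print(W['eye'],W['attitude'],env.state()['torque'])
a=cv2.resize(T['image'][165:285,285:405],None,fx=3.3,fy=3.3,interpolation=cv2.INTER_CUBIC)
b=cv2.resize(S['image'][180:280,250:370],(396,396),interpolation=cv2.INTER_CUBIC)
cv2.imwrite('pics/c2.png',np.hstack([a,b]));cv2.imwrite('pics/w3.png',W['image']);cv2.imwrite('pics/t3.png',T['image']);cv2.imwrite('pics/s3.png',S['image'])
E
```

```text
[619.6239524  -27.80070063 329.31146595] [-13.43385513  -0.19110698 -32.86616809] [-0.32945759 -0.42120646 -0.01785378]
```

View pics/c2.png

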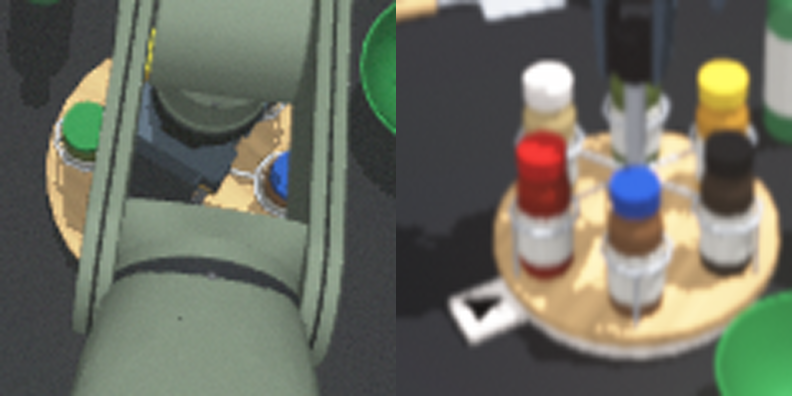

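View pics/w3.png

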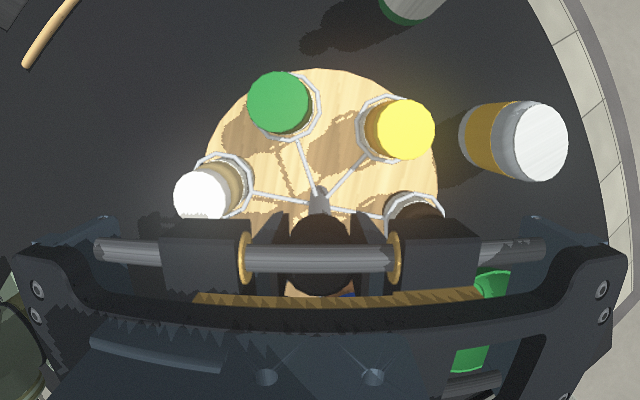

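No slip: the green and yellow lids sit at the same wrist-image pixels as before the turn. In the side view the red jar stands next to the tongue. I'll check the angle using opposite-lid pairs and the tongue.

```bash
python3 - <<'E'
from m import *
ang=lambda d:np.degrees(np.arctan2(d[1],d[0])).round(2)
S=eyes.grab_frame('side');im=S['image'];M=masks(im)
P={}
for n,b in (('red',(280,215,305,245)),('yel',(335,195,362,220)),('blu',(305,220,335,250))):
    c,s=blob(M[n],b)
    if c is None: print(n,'none',im[200,346]);continue
    P[n]=plane(S,*c,120);print(n,c.round(1),s,P[n].round(1))
if 'yel' in P: print('front by side yel->red',ang(P['red']-P['yel']),np.hypot(*(P['red']-P['yel'])[:2]))
g=cv2.cvtColor(im,cv2.COLOR_BGR2GRAY)
k=im.copy();V=g
# arrowhead: dark pixels inside tongue (side)
def arrow(f,box):
    g=cv2.cvtColor(f['image'],cv2.COLOR_BGR2GRAY);u0,v0,u1,v1=box
    m=np.zeros_like(g);m[v0:v1,u0:u1]=(g[v0:v1,u0:u1]>135)*255
    cs,_=cv2.findContours(m,cv2.RETR_EXTERNAL,cv2.CHAIN_APPROX_NONE);c=max(cs,key=cv2.contourArea)
    fill=np.zeros_like(g);cv2.drawContours(fill,[cv2.convexHull(c)],-1,255,-1)
    w=np.where(cv2.erode(fill,np.ones((2,2)))>0,np.clip(120-g.astype(float),0,None),0)
    yy,xx=np.mgrid[:400,:640];return (xx*w).sum()/w.sum(),(yy*w).sum()/w.sum()
a=arrow(S,(264,255,290,285));p=plane(S,*a,11);print('side arrow',a,p.round(1))
T=dict(eyes.grab_frame('top'));T['image']=None
# initial top: crop1 is a 5x enlargement; undo; top1.png is the full frame
T['image']=cv2.imread('pics/top1.png');q=None
a=arrow(T,(340,257,372,276));q=plane(T,*a,11);print('top arrow',a,q.round(1))
for c in ((584,-82.7),(585,-83),(584.3,-82.8)): print(c,'side',ang(p[:2]-c),'top',ang(q[:2]-c))
# initial jar pairs in top
M=masks(T['image']);b,_=blob(M['blu'],(355,180,380,205));gq,_=blob(M['grn'],(300,218,330,245));r,_=blob(M['red'],(355,205,390,240))
H,Sa,V=cv2.split(cv2.cvtColor(T['image'],cv2.COLOR_BGR2HSV));y,_=blob((H>18)&(H<35)&(Sa>170)&(V>120),(302,186,325,212));
pl=lambda c:plane(T,*c,126)
print('grn->blu +-60: red0',ang(pl(b)-pl(gq))-60)
if y is not None: print('yel->red: red0',ang(pl(r)-pl(y)),'centre',(pl(r)+pl(y))/2)
print(env.state()['ee_rot'])
E
```

```text
red [293.4 221.8] [287 215  14  17 184] [ 497.  -125.5  120. ]
yel none [106 252 255]
blu [322.  227.8] [315 222  15  12 137] [ 563.6 -172.4  120. ]
side arrow (np.float64(275.34196586227193), np.float64(257.17480871100645)) [ 441.1 -124.9   11. ]
top arrow (np.float64(352.19691907943576), np.float64(264.9103563474388)) [ 442.2 -112.9   11. ]
(584, -82.7) side -163.56 top -167.98
(585, -83) side -163.78 top -168.17
(584.3, -82.8) side -163.63 top -168.04
grn->blu +-60: red0 -113.41
yel->red: red0 -112.61 centre [581.92926806 -82.585951   126.        ]
[ 1.79867241e+02 -5.96928968e-02  5.71153807e+01]
```

```bash
python3 - <<'E'
from m import *
ang=lambda d:np.degrees(np.arctan2(d[1],d[0])).round(2)
fs={n:dict(eyes.grab_frame(n)) for n in ('top','side')}
fs['top']['image']=cv2.imread('pics/top1.png')
for n,(u0,v0,u1,v1),far in (('top',(338,255,375,282),(356.9,272.3)),('side',(258,248,300,275),(269.7,261.4))):
    f=fs[n];g=cv2.cvtColor(f['image'][v0:v1,u0:u1],cv2.COLOR_BGR2GRAY)
    G=cv2.resize(g,None,fx=8,fy=8,interpolation=cv2.INTER_CUBIC)
    cs,_=cv2.findContours((G>120).astype(np.uint8),cv2.RETR_EXTERNAL,cv2.CHAIN_APPROX_NONE)
    t=((np.array(far)-(u0,v0))*8)
    c=max(cs,key=lambda c:cv2.contourArea(c) if abs(cv2.pointPolygonTest(c,tuple(map(float,t)),True))<60 else 0)
    px=(c[:,0]+.5)/8-.5+(u0,v0)
    W=np.array([plane(f,*p,10)[:2] for p in px])
    C=np.array([584.3,-82.8]);d0=plane(f,*far,10)[:2]-C;print(n,'by eye corners mid',ang(d0),np.hypot(*d0))
    a0=np.radians(-165.4);
    for it in range(3):
        e=np.array([np.cos(a0),np.sin(a0)]);s=np.array([-e[1],e[0]])
        r=(W-C)@e;l=(W-C)@s
        k=(r>138)&(r<164);A=l[k&(l>12)];B=l[k&(l<-12)]
        L=W[k&(l>12)];Rr=W[k&(l<-12)]
        mid=(np.median(A)+np.median(B))/2;a0+=mid/150
    dirs=[]
    for Q in (L,Rr):
        if len(Q)>3:
            v=cv2.fitLine(Q.astype(np.float32),cv2.DIST_HUBER,0,.01,.01).ravel()[:2];dirs.append(ang(v if v@e>0 else -v))
    print(n,'front',np.degrees(a0),'width',np.median(A)-np.median(B),'edge dirs',dirs,'tip r',r.max())
S=fs['side'];M=masks(S['image'])
H,Sa,V=cv2.split(cv2.cvtColor(S['image'],cv2.COLOR_BGR2HSV));ym=(H>18)&(H<35)&(Sa>120)&(V>150)
y,s=blob(ym,(338,192,362,213));c,s2=blob(M['red'],(280,215,305,245));print(y,s,c,s2)
p=plane(S,*c,120);q=plane(S,*y,120);print('red now',ang(p-q),np.hypot(*(p-q)[:2]),(p+q)/2)
E
```

```text
top by eye corners mid -165.24 169.16585709980225
top front -165.20465733676156 width 44.61876790630958 edge dirs [np.float32(-164.46), np.float32(-165.28)] tip r 170.24483765602574
side by eye corners mid -161.19 170.11146107137898
side front -161.99848126058419 width 54.18249808106354 edge dirs [np.float32(-164.63), np.float32(-165.3)] tip r 174.12730241843738
[348.96728972 202.5       ] [341 195  16  17 214] [293.39130435 221.81521739] [287 215  14  17 184]
red now -162.83 180.2132698075512 [582.94937336 -98.84678862 120.        ]
```

```bash
python3 - <<'E'
from m import *
from scipy.optimize import least_squares as ls
def run(f,boxes,z=126):
    im=f['image'];H,S,V=cv2.split(cv2.cvtColor(im,cv2.COLOR_BGR2HSV));P={}
    mk=dict(masks(im),yel=(H>20)&(H<34)&(S>120)&(V>175),grn=(H>50)&(H<85)&(S>110)&(V>60),wht=(V>200)&(S<25))
    for n,b in boxes.items():
        c,s=blob(mk[n],b)
        if c is None: print(n,'none');continue
        # centre of bounding circle of the blob
        P[n]=plane(f,*c,z)[:2];print(n,c.round(1),s,P[n].round(1))
    k=dict(red=0,yel=180,blu=60,grn=240,wht=-60)
    def res(x): return np.concatenate([P[n]-x[:2]-88*np.array([np.cos(x[2]+np.radians(k[n])),np.sin(x[2]+np.radians(k[n]))]) for n in P])
    o=ls(res,[584,-83,np.radians(f['a0'])]);print(o.x[:2].round(1),'red deg',np.degrees(o.x[2]).round(2),o.fun.round(1))
f=dict(eyes.grab_frame('top'));f['image']=cv2.imread('pics/top1.png');f['a0']=-114
run(f,dict(red=(355,205,390,240),yel=(304,188,325,208),blu=(355,180,380,205),grn=(300,218,330,245),wht=(335,230,362,254)))
f=dict(eyes.grab_frame('wrist'));f['fish']=1;f['image']=cv2.imread('pics/w3.png');f['a0']=-165
run(f,dict(yel=(370,95,440,160),grn=(240,65,315,140),wht=(170,168,230,217)))
E
```

```text
red [372.7 222.6] [365 215  16  16 178] [ 548.6 -162.5]
yel [312.6 197.7] [305 191  16  15 181] [620.2  -2.2]
blu [367.8 190.9] [361 184  15  15 166] [ 636.2 -153.3]
grn [316.8 230. ] [310 223  15  15 178] [531.5 -12.2]
wht [347.8 242.1] [340 235  17  16 200] [497.6 -93.8]
[584.3 -82.8] red deg -113.54 [-0.5  1.   0.7 -0.  -0.4  0.3 -0.5 -0.1  0.7 -1.1]
yel [406.2 137.5] [ 377  100   58   60 1642] [665.9 -65. ]
grn [276.4 100.8] [ 247   71   61   61 2823] [606.2   1.5]
wht [199.  195.6] [ 173  171   57   46 2028] [523.8 -20.5]
[581.4 -84.1] red deg -167.05 [-1.3 -0.6 -1.   1.5  2.3 -0.9]
```

```bash
python3 - <<'E'
from m import *
f=dict(eyes.grab_frame('side'));C=np.array([584.3,-82.8])
def lid(path,col,box):
    im=cv2.imread(path);H,S,V=cv2.split(cv2.cvtColor(im,cv2.COLOR_BGR2HSV))
    m=dict(red=((H<8)|(H>172))&(S>150)&(V>70),blu=(H>105)&(H<125)&(S>130)&(V>50))[col]
    c,s=blob(m,box);x=(s[0]+(s[2]-1)/2, s[1]);print(col,c.round(1),s);return plane(f,x[0],s[1]+s[3]*.3,126)[:2]
r0=lid('pics/side1.png','red',(300,218,335,250));b0=lid('pics/side1.png','blu',(335,210,362,240))
r1=lid('pics/s3.png','red',(280,213,305,238));b1=lid('pics/s3.png','blu',(305,220,335,245))
e=lambda a:C+88*np.array([np.cos(np.radians(a)),np.sin(np.radians(a))])
for n,p0,p1,a in (('red',r0,r1,-114),('blu',b0,b1,-53.5)):
    bias=p0-e(a);q=p1-bias-C;print(n,bias,np.degrees(np.arctan2(q[1],q[0])),np.hypot(*q), 'turned',np.degrees(np.arctan2(q[1],q[0]))-a)
E
```

```text
red [316.8 232.3] [310 222  15  22 295]
blu [347.8 220.1] [341 214  14  13 154]
red [293.8 223.3] [286 213  16  21 279]
blu [322.  227.9] [315 222  15  13 152]
red [ -0.38351622 -17.56516039] -165.5221177197706 88.72230089646347 turned -51.52211771977059
blu [ 2.16967883 -0.9967252 ] -104.44369074924016 91.53847061114978 turned -50.94369074924016
```

The side view confirms a turn of about 51.2°, which puts the red jar at about -165.3° against a front of -165.1°. Still gripping, so I'm handing in.

```bash
python3 - <<'E'
from workcell import env
s=env.state();print(s['time_s'],s['force'],s['gripper_width'],s['gripper_force']);print(env.job_done())
E
```

```text
6.7333 [ 5.05927602 -3.02250747 -0.5242511 ] 35.386377207145166 24.999840468663024
the job is handed in; nothing more can be done
None
```

I turned the carousel about 51° clockwise by the knob; the red-lidded jar measures within about 1° of the arrowhead, and I handed the job in at 6.7 s with the gripper still holding the knob at 25 N.

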